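# Turn over the finished wheel's marker

## Robot

A 6-joint arm with a two-finger parallel gripper is mounted at the origin on a cart in front of the work surface, level with it; the furniture and walls round the work are solid. World frame = base frame: x ahead of the robot, y to its left, z up, the work surface at z = 0. Lengths are in mm, angles in rad, forces in N, time in s.
With the tool pointing down it reaches from about 300 to 775 mm from the base axis. Payload 14.6 kg.
Tool frame: the origin (TCP) lies at the very end of the fingers, on their centre line; the grasp point (between the pads) lies 19 mm behind it; z points along the fingers, y is the line along which they close (so a half turn about z gives the same grasp; the last joint's range is limited). The gripper opens to 94 mm and grips with 3 to 60 N. Pads are 16 mm wide; open, the fingers measure 119 mm over their backs; the gripper's body (75 mm by 177 mm) begins 78 mm behind the grasp point.
Start: joints at [1.122, 0.3, 1.521, -0, 1.321, -0.067], TCP at [204.922, 510.388, 205.446] pointing down, gripper open.
Joint ranges: [-3.03, 3.03], [-0.79, 2.21], [0.23, 2.52], [-1.04, 4.18], [0, 3.07], [-2.55, 2.55]. Speed limits (rad/s): [2.22, 2.22, 2.57, 3.14, 3.14, 3.14].

## Interface

Orientations are given as [roll, pitch, yaw] about the fixed x, y, z axes, in that order (R = Rz(yaw) Ry(pitch) Rx(roll)).
In Python, from cell import manip gives the robot as it stands. The module is installed in compiled form; this text tells all that it offers.
- The arm moves only by the shell command python3 -m inch 'ROWS' [FORCE]. ROWS is JSON, a list of rows, each an object of numbers: "gripper": the opening, from 0 (shut) to 1 (fully open); "dx", "dy", "dz": the shift along the world's x, y, z in m; "wx", "wy", "wz": the turn, a rotation vector about the world's x, y, z in degrees. A call has exactly 5 rows; each row is the pose to reach, as a shift and turn from the pose commanded when the call began; what a row does not reach only later rows make up. A row lasts 1/12 s, in which the tool goes at most 41.7 mm and 7.16 degrees, less where a joint would pass 70% of its speed; a pose out of reach is approached as far as the arm can. A call with a gripper value outside its range is refused whole. The fingers move at their own pace and stop on an object; FORCE is the grip in N (left out, the last holds). Time passes only in rows, so rows that repeat a pose let the fingers close, or fill a call up. It gives the time, the measured TCP pose, the force, the opening and the grip force at its end, in the units of the state.
- manip.read_state(): the state, without advancing time (a new reading comes with each control period).
- manip.camera(name): name is "scene" or "side" or "wrist"; returns the picture (480x640x3 uint8, blue, green, red); there is no depth.
- manip.camera_info(name): a dict with "camera_matrix" (3x3 intrinsics, pixels), "R" (3x3) and "t" (3): a world point X has camera coordinates R X + t; the wrist camera has in their place "tool_from_camera" (4x4, takes a point from camera to tool coordinates, whose origin is the TCP and whose axes are the flange's). Camera axes: x right, y down, z forward; pixel columns grow to the right and rows downward; lengths in mm; the calibration is good to about 2 mm. A picture is of the moment at which its call begins: read the wrist's pose just before it. camera_info takes no time and is no camera call.
- manip.sign_off(): hands the job in; it is judged then, once.
The state is a dict: "clock": time; "joints": joint angles; "qd": joint speeds; "effort": joint torques, N m; "eef_pos": TCP position; "eef_rot": TCP orientation; "wrist_force": force on the tool from outside, world axes, zero at the start; "moment": the same for the moment, N m; "finger_gap": finger opening in mm; "finger_force": force on a finger pad.
Only numpy, scipy, OpenCV 4.12 (cv2) and the standard library are available. Lean on these libraries where they do the work, as an engineer would, in place of code of your own. Each camera call takes 0.05 s, during which the arm holds its last target. There are 200 camera calls.

## Task

The small toy wheel lying in one of the bays of the marker board is finished. With your fingertips, push the hinged marker that stands in front of the wheel's bay up and right over its pivot, then press it fully down on the far side so that it shows its round-disc face. Leave the other two markers as they are, and do not shift or pick up the loose pieces on and beside the board.

Things in the scene. Friction and masses are not known exactly. Their poses are not given: they have to be found in the camera images.
- marker_board: Fixed wooden board. Origin on the table under the middle of the hinge pin; x away from the robot, y left along the pin, z up. Plank x -50..185, y +-165 mm, 12 thick. Uprights (x +-33, 12 thick, 84 high) at y = +-50, +-150 carry the pin 75 mm up, three markers between them; 8 mm rest stubs on them at x = +-24, 62..71 up. Ledge x 100..185, 32 high, with three bays, one piece in each, straight behind its marker.
- marker_left (a joint): left marker about the pin, rad: 0 = level towards the robot, bar face up; pi/2 = upright; pi = level on the far side, disc face up. Starts 0 to 0.35. Wooden flap 64 mm wide, 9 thick, 60 g, a 12 mm dowel along its free edge; a raised bar on one face, a 34 mm round disc on the other (3 high, 55 from the pin). Stiff hinge (0.06 N m): stays at any angle, must be pushed all the way.
- edge_left (a point): Middle of the dowel (12 mm thick, 70 long) along the left marker's free edge, on the dowel's axis, 83 mm from the pin; moves with the marker. When the marker lies towards the robot, the space under the dowel is free down to the table.
- pivot_left (a point): Point on the hinge pin at the middle of the left marker, 75 mm above the table; axes as the board.
- peg_left (a point): End of the left marker's turning peg on its bar-face side, on the peg's axis, 40 mm from the pin. The peg is a rigid 10 mm dowel through the middle of the marker at the pin, square to its faces, and stands out 40 mm on both sides: upright when the marker lies level. Pushing this end away from the robot raises the marker's free edge; at pi it points down.
- bay_left (a point): Middle of the bay behind the left marker, on the ledge, 143 mm behind the pin and 32 mm above the table.
- marker_middle (a joint): middle marker about the pin, rad: 0 = level towards the robot, bar face up; pi/2 = upright; pi = level on the far side, disc face up. Starts 0 to 0.35. Wooden flap 64 mm wide, 9 thick, 60 g, a 12 mm dowel along its free edge; a raised bar on one face, a 34 mm round disc on the other (3 high, 55 from the pin). Stiff hinge (0.06 N m): stays at any angle, must be pushed all the way.
- edge_middle (a point): Middle of the dowel (12 mm thick, 70 long) along the middle marker's free edge, on the dowel's axis, 83 mm from the pin; moves with the marker. When the marker lies towards the robot, the space under the dowel is free down to the table.
- pivot_middle (a point): Point on the hinge pin at the middle of the middle marker, 75 mm above the table; axes as the board.
- peg_middle (a point): End of the middle marker's turning peg on its bar-face side, on the peg's axis, 40 mm from the pin. The peg is a rigid 10 mm dowel through the middle of the marker at the pin, square to its faces, and stands out 40 mm on both sides: upright when the marker lies level. Pushing this end away from the robot raises the marker's free edge; at pi it points down.
- bay_middle (a point): Middle of the bay behind the middle marker, on the ledge, 143 mm behind the pin and 32 mm above the table.
- marker_right (a joint): right marker about the pin, rad: 0 = level towards the robot, bar face up; pi/2 = upright; pi = level on the far side, disc face up. Starts 0 to 0.35. Wooden flap 64 mm wide, 9 thick, 60 g, a 12 mm dowel along its free edge; a raised bar on one face, a 34 mm round disc on the other (3 high, 55 from the pin). Stiff hinge (0.06 N m): stays at any angle, must be pushed all the way.
- edge_right (a point): Middle of the dowel (12 mm thick, 70 long) along the right marker's free edge, on the dowel's axis, 83 mm from the pin; moves with the marker. When the marker lies towards the robot, the space under the dowel is free down to the table.
- pivot_right (a point): Point on the hinge pin at the middle of the right marker, 75 mm above the table; axes as the board.
- peg_right (a point): End of the right marker's turning peg on its bar-face side, on the peg's axis, 40 mm from the pin. The peg is a rigid 10 mm dowel through the middle of the marker at the pin, square to its faces, and stands out 40 mm on both sides: upright when the marker lies level. Pushing this end away from the robot raises the marker's free edge; at pi it points down.
- bay_right (a point): Middle of the bay behind the right marker, on the ledge, 143 mm behind the pin and 32 mm above the table.
- toy_wheel_c (a point): Centre of the small turned wooden wheel, 42 mm across and 14 mm high with a centre hole, lying flat and loose in one of the three bays; it tells which marker is meant. z up.
- cork_block_c (a point): Centre of a loose brown block 40x70x26 mm in another bay.
- pine_block_c (a point): Centre of a loose light wooden block 32x48x24 mm in another bay.
- dark_block_c (a point): Centre of a loose dark wooden block 45x50x30 mm on the table to the left of the board; a bystander.
- long_block_c (a point): Centre of a loose long wooden block 24x90x18 mm on the table to the right of the board; a bystander.
There are look-alikes about, which are no part of the job. What is meant by the part that bears toy_wheel_c is not black or purple, and is the smaller of those in its own colour.

How it is judged:
By the outcome, as a careful person would: the job done as asked, in the order asked, and still so for the second after the job is handed in, with the robot touching nothing.
It also fails if it takes over 54 s, if anything falls off the work surface, if the arm or the gripper's body presses on something with over 40 N, if the wrist force passes 120 N, or if a joint passes its speed limit or range.

## Working session

There is one attempt and no reset: what is moved stays moved. The work goes in short steps, Python scripts to look and compute and a shell command to move; the robot and the scene stay as the last step left them, time stands still between calls to the robot, and variables do not carry over. Pictures are saved under pics/ and viewed, at most 10 in all, crops included, and the job is handed in when it is done.

```bash
mkdir -p pics
python3 - <<'E'
from cell import manip
import cv2,numpy as np
for n in("scene","side"):
    cv2.imwrite(f"pics/{n}0.png",manip.camera(n)); i=manip.camera_info(n)
    print(n,np.round(np.array(i["camera_matrix"]),1).tolist(),np.round(np.array(i["R"]),3).tolist(),np.round(i["t"],1).tolist())
print(manip.read_state())
E
```

```text
scene [[437.2, 0.0, 312.2], [0.0, 437.2, 238.4], [0.0, 0.0, 1.0]] [[0.898, -0.44, 0.005], [-0.195, -0.409, -0.892], [0.395, 0.8, -0.453]] [-547.0, 202.7, 763.8]
side [[582.9, 0.0, 318.2], [0.0, 582.9, 232.5], [0.0, 0.0, 1.0]] [[-1.0, -0.026, -0.006], [-0.005, 0.408, -0.913], [0.026, -0.912, -0.408]] [617.5, 84.2, 1334.1]
{'clock': 0.1, 'joints': array([ 1.12239993e+00,  3.00389779e-01,  1.52152977e+00,  2.61203557e-05,
        1.32069037e+00, -6.66022094e-02]), 'qd': array([-4.88833736e-04, -1.44084749e-03,  3.10003262e-04,  7.32609142e-05,
        2.19294694e-03,  6.31713529e-06]), 'effort': array([ 1.91318293e-03, -5.32642829e+01, -3.53284013e+01,  7.09969271e-02,
        2.35127733e-02, -6.40912049e-05]), 'eef_pos': array([204.81675417, 510.1854735 , 204.95264095]), 'eef_rot': array([-3.14057933e+00, -9.29465974e-05,  2.75979194e+00]), 'wrist_force': array([ 0.16213096,  1.20530056, -0.45767128]), 'moment': array([ 0.00099931, -0.02920043, -0.02465585]), 'finger_force': 0.0, 'finger_gap': 94.0134563066989}
```

View pics/scene0.png

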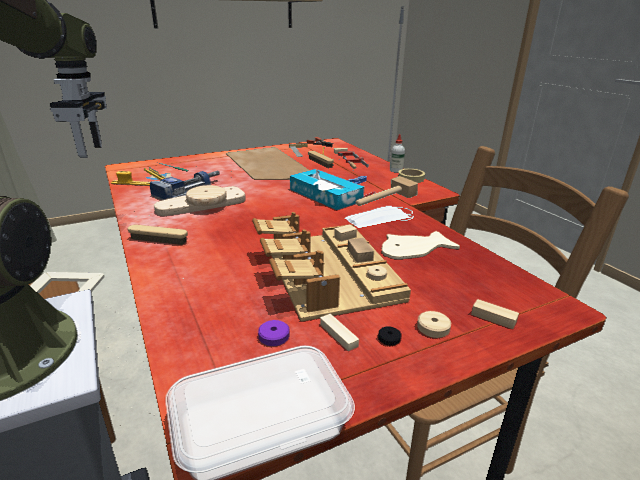

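View pics/side0.png

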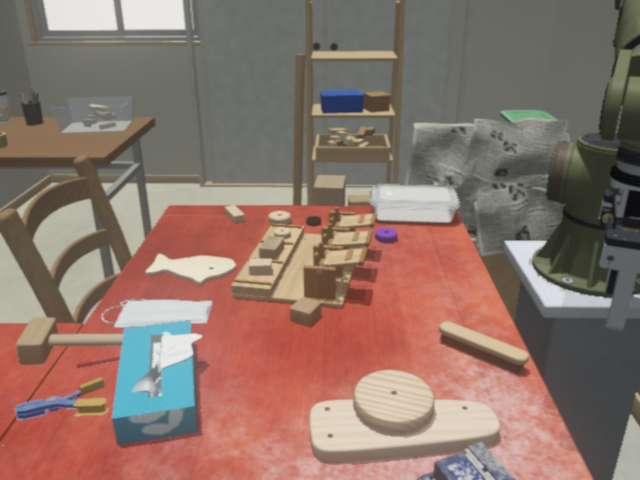

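Wheel candidates in the scene view are purple (274,333), black (389,336), a larger pale one (434,323) and a small pale one in the bay nearest the camera (376,271). I choose the last: it is the smaller pale wheel and sits in the right bay. I'll check it in a close crop.

Run:
```python
import cv2
a=cv2.imread("pics/scene0.png")[205:325,245:415]; cv2.imwrite("pics/c1.png",cv2.resize(a,None,fx=4.7,fy=4.7,interpolation=cv2.INTER_CUBIC))
a=cv2.imread("pics/side0.png")[200:330,225:395]; cv2.imwrite("pics/c2.png",cv2.resize(a,None,fx=4.6,fy=4.6,interpolation=cv2.INTER_CUBIC))
```

```text
(no output)
```

View pics/c1.png

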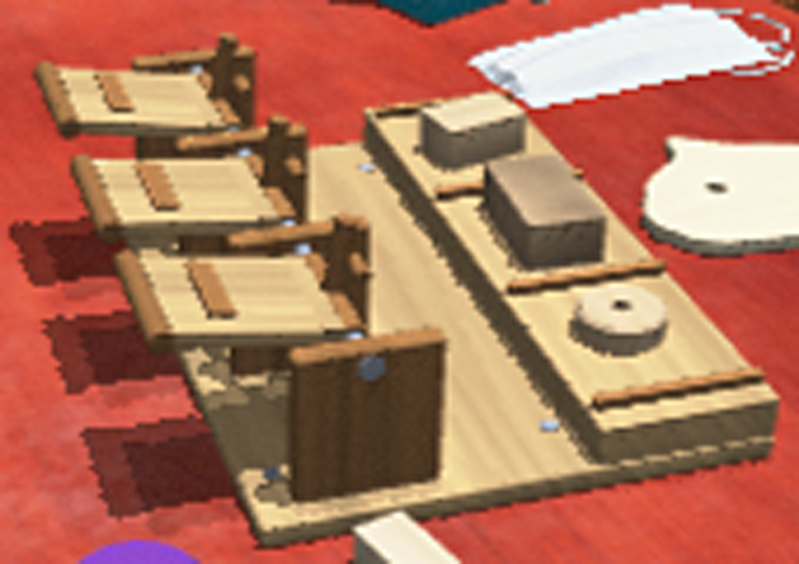

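View pics/c2.png

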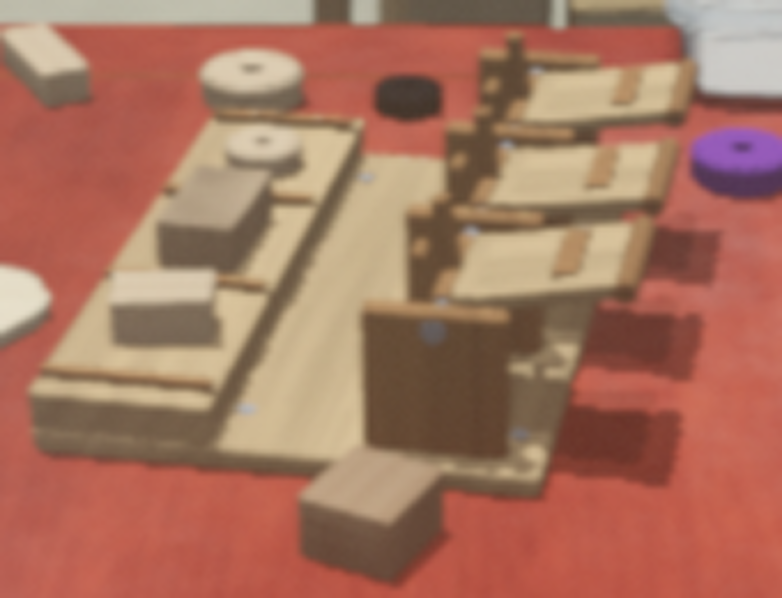

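The crop shows the small pale wheel in the right bay, at scene (376,271), behind the marker nearest the scene camera. Marker_right is therefore the target. Next I fit the board pose and the marker angles.

```bash
cat > h.py <<'E'
from cell import manip
import numpy as np,cv2
from scipy.optimize import least_squares
def proj(n,X):
    i=manip.camera_info(n);c=np.array(i["R"])@np.array(X).T+np.array(i["t"])[:,None]
    p=np.array(i["camera_matrix"])@c
    return (p[:2]/p[2]).T
def B(p,X):
    c,s=np.cos(p[2]),np.sin(p[2]);X=np.array(X,float)
    return np.c_[p[0]+c*X[:,0]-s*X[:,1],p[1]+s*X[:,0]+c*X[:,1],X[:,2]]
E
python3 - <<'E'
from h import *
A=[((-50,-165,0),(265,545)),((185,-165,0),(772,458)),((185,-165,32),(777,398)),((100,-165,32),(603,435)),((100,165,32),(365,112)),
((-33,-156,84),(292,361)),((33,-156,84),(443,335)),((-33,-156,12),(293,500)),((33,-156,12),(437,478)),((0,-156,75),(371,369))]
S=[((185,165,32),(33,388)),((100,165,32),(213,410)),((185,165,0),(38,452)),((-50,165,0),(541,495)),((33,156,84),(364,308)),((-33,156,84),(510,318)),((33,156,12),(365,450)),((-33,156,12),(508,458)),((0,156,75),(432,330))]
a3=np.array([x for x,_ in A]);a2=np.array([u for _,u in A])/4.7+[245,205]
s3=np.array([x for x,_ in S]);s2=np.array([u for _,u in S])/4.6+[225,200]
f=lambda p:np.r_[(proj("scene",B(p,a3))-a2).ravel(),(proj("side",B(p,s3))-s2).ravel()]
r=least_squares(f,[500,0,0],loss="soft_l1",x_scale=[10,10,.1]);p=r.x;print(p);print(np.round(f(p).reshape(-1,2),1).tolist())
np.save("p.npy",p)
for k,y,u,v in(("r",-100,(139,298),(683,92)),("m",0,(96,193),(664,177)),("l",100,(56,98),(638,260))):
    g=lambda q:np.r_[(proj("scene",B(p,[(-83*np.cos(q[0]),y,75+83*np.sin(q[0]))]))-(np.array(u)/4.7+[245,205])).ravel(),(proj("side",B(p,[(-83*np.cos(q[0]),y,75+83*np.sin(q[0]))]))-(np.array(v)/4.6+[225,200])).ravel()]
    q=least_squares(g,[.2]);print(k,q.x,g(q.x))
for nm,X in dict(piv=(0,-100,75),pivm=(0,0,75),bay=(143,-100,32),uprR=(-33,-150,84),uprM=(-33,-50,84)).items(): print(nm,B(p,[X])[0].round())
E
```

```text
[ 5.85958970e+02  7.96746621e+00 -1.56289890e-01]
[[-1.2, 1.6], [-0.4, -0.2], [0.2, -0.3], [-0.9, -1.4], [-1.8, -1.0], [0.1, 0.4], [0.9, 0.5], [-0.1, 2.0], [1.0, 0.9], [-0.1, -0.0], [-0.8, 0.6], [-0.3, -0.8], [-0.9, -0.0], [0.5, 0.8], [-0.7, -0.5], [-0.1, -0.1], [-0.4, -0.4], [0.1, 0.7], [0.6, -0.0]]
r [0.16651481] [ 0.5239794   0.71272678 -0.63647962 -0.63801714]
m [0.14036013] [-0.80150048  0.98063516 -0.76795656 -0.98427994]
l [0.18106695] [-0.76533026  0.66446785 -0.35952467 -0.62835967]
piv [570. -91.  75.]
pivm [586.   8.  75.]
bay [ 712. -113.   32.]
uprR [ 530. -135.   84.]
uprM [546. -36.  84.]
```

Wheel in the right bay confirmed; pivot_right is at about (570,-91,75), board yaw -0.156, marker angle about 0.17. Plan:
1. With the fingers shut, push the peg away from the robot until the flap is about upright.
2. Push the dowel over from behind.
3. Press it down on the far side.

```bash
python3 -m inch '[{"gripper":0,"dx":0.02,"dy":-0.034,"dz":0,"wz":3},{"gripper":0,"dx":0.04,"dy":-0.068,"dz":0,"wz":6},{"gripper":0,"dx":0.06,"dy":-0.102,"dz":0,"wz":9},{"gripper":0,"dx":0.08,"dy":-0.136,"dz":0,"wz":12},{"gripper":0,"dx":0.1,"dy":-0.17,"dz":0,"wz":12.9}]'
python3 -m inch '[{"gripper":0,"dx":0.02,"dy":-0.034},{"gripper":0,"dx":0.04,"dy":-0.068},{"gripper":0,"dx":0.06,"dy":-0.102},{"gripper":0,"dx":0.08,"dy":-0.136},{"gripper":0,"dx":0.1,"dy":-0.17}]'
python3 -m inch '[{"gripper":0,"dx":0.02,"dy":-0.034},{"gripper":0,"dx":0.04,"dy":-0.068},{"gripper":0,"dx":0.06,"dy":-0.102},{"gripper":0,"dx":0.08,"dy":-0.136},{"gripper":0,"dx":0.1,"dy":-0.17}]'
```

```text
validation failed for argument at $[0]...
validation failed for argument at $[0]...
validation failed for argument at $[0]...
```

```bash
python3 -m inch '[{"gripper":0,"dx":0.02,"dy":-0.034,"dz":0,"wx":0,"wy":0,"wz":3},{"gripper":0,"dx":0.04,"dy":-0.068,"dz":0,"wx":0,"wy":0,"wz":6},{"gripper":0,"dx":0.06,"dy":-0.102,"dz":0,"wx":0,"wy":0,"wz":9},{"gripper":0,"dx":0.08,"dy":-0.136,"dz":0,"wx":0,"wy":0,"wz":12},{"gripper":0,"dx":0.1,"dy":-0.17,"dz":0,"wx":0,"wy":0,"wz":12.9}]'
```

```text
clock: 0.52
eef_pos: [305.3, 338.6, 205.2]
eef_rot: [-3.141, -0.0, 2.989]
wrist_force: [0.2, -0.3, 0.5]
finger_gap: 64.2
finger_force: 0.0
```

```bash
python3 -m inch '[{"gripper":0,"dx":0.02,"dy":-0.034,"dz":0,"wx":0,"wy":0,"wz":0},{"gripper":0,"dx":0.04,"dy":-0.068,"dz":0,"wx":0,"wy":0,"wz":0},{"gripper":0,"dx":0.06,"dy":-0.102,"dz":0,"wx":0,"wy":0,"wz":0},{"gripper":0,"dx":0.08,"dy":-0.136,"dz":0,"wx":0,"wy":0,"wz":0},{"gripper":0,"dx":0.1,"dy":-0.17,"dz":0,"wx":0,"wy":0,"wz":0}]'
python3 -m inch '[{"gripper":0,"dx":0.02,"dy":-0.034,"dz":0,"wx":0,"wy":0,"wz":0},{"gripper":0,"dx":0.04,"dy":-0.068,"dz":0,"wx":0,"wy":0,"wz":0},{"gripper":0,"dx":0.06,"dy":-0.102,"dz":0,"wx":0,"wy":0,"wz":0},{"gripper":0,"dx":0.08,"dy":-0.136,"dz":0,"wx":0,"wy":0,"wz":0},{"gripper":0,"dx":0.1,"dy":-0.17,"dz":0,"wx":0,"wy":0,"wz":0}]'
```

```text
clock: 0.93
eef_pos: [405.3, 168.5, 205.4]
eef_rot: [3.142, -0.0, 2.985]
wrist_force: [1.7, 0.4, 0.4]
finger_gap: 31.0
finger_force: 0.0
clock: 1.35
eef_pos: [505.4, -1.6, 205.3]
eef_rot: [3.142, -0.0, 2.985]
wrist_force: [0.8, 0.5, 1.0]
finger_gap: 0.9
finger_force: 0.0
```

```bash
python3 -m inch '[{"gripper":0,"dx":0.017,"dy":-0.029,"dz":0,"wx":0,"wy":0,"wz":0},{"gripper":0,"dx":0.034,"dy":-0.058,"dz":0,"wx":0,"wy":0,"wz":0},{"gripper":0,"dx":0.050,"dy":-0.087,"dz":0,"wx":0,"wy":0,"wz":0},{"gripper":0,"dx":0.050,"dy":-0.087,"dz":0,"wx":0,"wy":0,"wz":0},{"gripper":0,"dx":0.050,"dy":-0.087,"dz":0,"wx":0,"wy":0,"wz":0}]'
python3 - <<'E'
from cell import manip
import cv2
cv2.imwrite("pics/w1.png",manip.camera("wrist"))
E
```

```text
clock: 1.77
eef_pos: [554.9, -87.7, 204.6]
eef_rot: [3.141, -0.002, 2.983]
wrist_force: [0.6, 0.5, 0.2]
finger_gap: 0.8
finger_force: 0.0
```

View pics/w1.png

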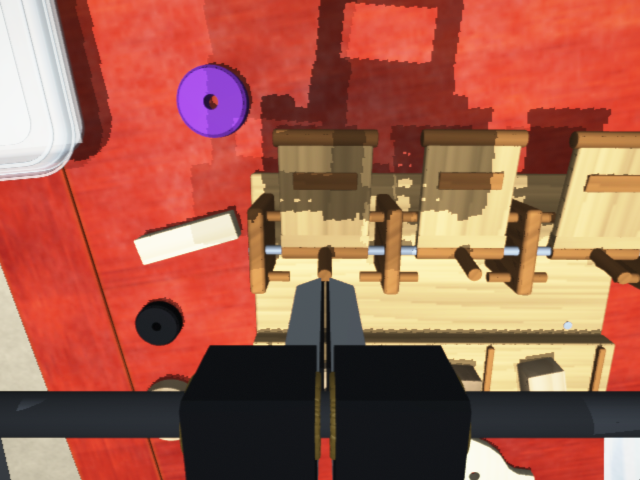

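The wrist view (up is towards the robot) shows the right marker at (325,180) with its peg at (325,265). The finger tips at (325,285) line up with it sideways. I'll check the peg prediction against this view.

Run:
```python
from h import *
from scipy.spatial.transform import Rotation as Ro
p=np.load("p.npy");s=manip.read_state();i=manip.camera_info("wrist")
R=Ro.from_euler("xyz",s["eef_rot"]).as_matrix();T=np.array(i["tool_from_camera"])
for n,x,z in(("pegend",40*np.sin(.17),75+40*np.cos(.17)),("edge",-83*np.cos(.17),75+83*np.sin(.17)),("pin",0,75)):
    X=B(p,[(x,-100,z)])[0]; c=np.linalg.inv(T)@np.r_[R.T@(X-s["eef_pos"]),1]
    u=np.array(i["camera_matrix"])@c[:3];print(n,X.round(),(u[:2]/u[2]).round())
```

```text
pegend [577. -92. 114.] [322. 278.]
edge [490. -78.  89.] [322. 140.]
pin [570. -91.  75.] [322. 251.]
```

```bash
python3 -m inch '[{"gripper":0,"dx":0,"dy":0,"dz":-0.035,"wx":0,"wy":0,"wz":0},{"gripper":0,"dx":0,"dy":0,"dz":-0.070,"wx":0,"wy":0,"wz":0},{"gripper":0,"dx":0,"dy":0,"dz":-0.095,"wx":0,"wy":0,"wz":0},{"gripper":0,"dx":0,"dy":0,"dz":-0.107,"wx":0,"wy":0,"wz":0},{"gripper":0,"dx":0,"dy":0,"dz":-0.107,"wx":0,"wy":0,"wz":0}]'
```

```text
clock: 2.23
eef_pos: [553.6, -85.4, 96.4]
eef_rot: [3.141, -0.004, 2.986]
wrist_force: [-0.3, -1.0, 0.3]
finger_gap: 0.4
finger_force: 0.0
```

```bash
python3 -m inch '[{"gripper":0,"dx":0.005,"dy":-0.002,"dz":0,"wx":0,"wy":0,"wz":0},{"gripper":0,"dx":0.010,"dy":-0.004,"dz":0,"wx":0,"wy":0,"wz":0},{"gripper":0,"dx":0.015,"dy":-0.005,"dz":0,"wx":0,"wy":0,"wz":0},{"gripper":0,"dx":0.020,"dy":-0.006,"dz":0,"wx":0,"wy":0,"wz":0},{"gripper":0,"dx":0.025,"dy":-0.007,"dz":0,"wx":0,"wy":0,"wz":0}]'
python3 -m inch '[{"gripper":0,"dx":0.004,"dy":0,"dz":0,"wx":0,"wy":0,"wz":0},{"gripper":0,"dx":0.008,"dy":-0.001,"dz":0,"wx":0,"wy":0,"wz":0},{"gripper":0,"dx":0.012,"dy":-0.001,"dz":0,"wx":0,"wy":0,"wz":0},{"gripper":0,"dx":0.016,"dy":-0.002,"dz":0,"wx":0,"wy":0,"wz":0},{"gripper":0,"dx":0.016,"dy":-0.002,"dz":0,"wx":0,"wy":0,"wz":0}]'
```

```text
clock: 2.65
eef_pos: [580.7, -93.8, 99.2]
eef_rot: [-3.141, 0.001, 2.985]
wrist_force: [-4.1, 0.7, 0.4]
finger_gap: 0.4
finger_force: 1.4
clock: 3.07
eef_pos: [597.0, -95.9, 98.7]
eef_rot: [-3.141, 0.002, 2.985]
wrist_force: [-0.3, 1.1, 1.8]
finger_gap: 0.7
finger_force: 0.6
```

```bash
python3 -m inch '[{"gripper":0,"dx":0.001,"dy":0,"dz":-0.005,"wx":0,"wy":0,"wz":0},{"gripper":0,"dx":0.002,"dy":0,"dz":-0.010,"wx":0,"wy":0,"wz":0},{"gripper":0,"dx":0.003,"dy":0,"dz":-0.014,"wx":0,"wy":0,"wz":0},{"gripper":0,"dx":0.003,"dy":0,"dz":-0.017,"wx":0,"wy":0,"wz":0},{"gripper":0,"dx":0.003,"dy":0,"dz":-0.017,"wx":0,"wy":0,"wz":0}]'
python3 - <<'E'
from cell import manip
import cv2
a=manip.camera("scene")[150:330,230:420]; b=manip.camera("side")[180:310,225:395]
cv2.imwrite("pics/s2.png",cv2.hconcat([cv2.resize(a,(400,379)),cv2.resize(b,(400,379))]))
E
```

```text
clock: 3.48
eef_pos: [598.5, -95.5, 80.5]
eef_rot: [3.142, -0.001, 2.985]
wrist_force: [-0.1, 0.0, 0.4]
finger_gap: 0.8
finger_force: 0.0
```

View pics/s2.png

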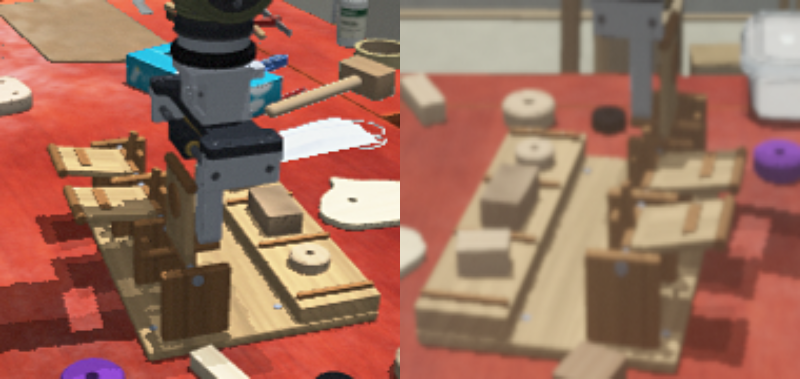

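The marker now stands about upright (scene half, about (182,210)) with the finger on its far side, and the neighbours are unmoved. I lift, go back over it and push it from behind.

```bash
python3 -m inch '[{"gripper":0,"dx":0,"dy":0,"dz":0.03,"wx":0,"wy":0,"wz":0},{"gripper":0,"dx":0,"dy":0,"dz":0.06,"wx":0,"wy":0,"wz":0},{"gripper":0,"dx":0,"dy":0,"dz":0.09,"wx":0,"wy":0,"wz":0},{"gripper":0,"dx":0,"dy":0,"dz":0.115,"wx":0,"wy":0,"wz":0},{"gripper":0,"dx":0,"dy":0,"dz":0.115,"wx":0,"wy":0,"wz":0}]'
python3 -m inch '[{"gripper":0,"dx":-0.025,"dy":0.004,"dz":0,"wx":0,"wy":0,"wz":0},{"gripper":0,"dx":-0.050,"dy":0.008,"dz":0,"wx":0,"wy":0,"wz":0},{"gripper":0,"dx":-0.068,"dy":0.010,"dz":0,"wx":0,"wy":0,"wz":0},{"gripper":0,"dx":-0.068,"dy":0.010,"dz":0,"wx":0,"wy":0,"wz":0},{"gripper":0,"dx":-0.068,"dy":0.010,"dz":0,"wx":0,"wy":0,"wz":0}]'
python3 -m inch '[{"gripper":0,"dx":0,"dy":0,"dz":-0.02,"wx":0,"wy":0,"wz":0},{"gripper":0,"dx":0,"dy":0,"dz":-0.04,"wx":0,"wy":0,"wz":0},{"gripper":0,"dx":0,"dy":0,"dz":-0.06,"wx":0,"wy":0,"wz":0},{"gripper":0,"dx":0,"dy":0,"dz":-0.065,"wx":0,"wy":0,"wz":0},{"gripper":0,"dx":0,"dy":0,"dz":-0.065,"wx":0,"wy":0,"wz":0}]'
```

```text
clock: 4.0
eef_pos: [600.3, -95.9, 202.0]
eef_rot: [-3.141, 0.007, 2.985]
wrist_force: [0.3, -0.6, 1.0]
finger_gap: 0.3
finger_force: 0.0
clock: 4.42
eef_pos: [530.6, -85.6, 196.5]
eef_rot: [-3.142, -0.0, 2.985]
wrist_force: [-0.1, -0.2, -0.2]
finger_gap: 0.8
finger_force: 0.0
clock: 4.83
eef_pos: [530.7, -85.5, 130.0]
eef_rot: [3.141, -0.003, 2.985]
wrist_force: [0.1, 0.3, 0.0]
finger_gap: 0.5
finger_force: 0.0
```

```bash
python3 -m inch '[{"gripper":0,"dx":0.01,"dy":-0.0015,"dz":0,"wx":0,"wy":0,"wz":0},{"gripper":0,"dx":0.02,"dy":-0.003,"dz":0,"wx":0,"wy":0,"wz":0},{"gripper":0,"dx":0.03,"dy":-0.005,"dz":0,"wx":0,"wy":0,"wz":0},{"gripper":0,"dx":0.04,"dy":-0.0065,"dz":0,"wx":0,"wy":0,"wz":0},{"gripper":0,"dx":0.05,"dy":-0.008,"dz":0,"wx":0,"wy":0,"wz":0}]'
python3 -m inch '[{"gripper":0,"dx":0.01,"dy":-0.0015,"dz":0,"wx":0,"wy":0,"wz":0},{"gripper":0,"dx":0.02,"dy":-0.003,"dz":0,"wx":0,"wy":0,"wz":0},{"gripper":0,"dx":0.03,"dy":-0.005,"dz":0,"wx":0,"wy":0,"wz":0},{"gripper":0,"dx":0.038,"dy":-0.006,"dz":0,"wx":0,"wy":0,"wz":0},{"gripper":0,"dx":0.042,"dy":-0.0065,"dz":0,"wx":0,"wy":0,"wz":0}]'
```

```text
clock: 5.25
eef_pos: [582.0, -93.8, 132.7]
eef_rot: [-3.141, 0.001, 2.985]
wrist_force: [-0.7, 0.3, 0.2]
finger_gap: 0.7
finger_force: 0.5
clock: 5.67
eef_pos: [624.2, -100.3, 132.5]
eef_rot: [-3.142, 0.001, 2.985]
wrist_force: [-1.2, -0.3, -0.6]
finger_gap: 0.5
finger_force: 0.2
```

```bash
python3 -m inch '[{"gripper":0,"dx":0.005,"dy":-0.001,"dz":-0.008,"wx":0,"wy":0,"wz":0},{"gripper":0,"dx":0.01,"dy":-0.0015,"dz":-0.017,"wx":0,"wy":0,"wz":0},{"gripper":0,"dx":0.014,"dy":-0.002,"dz":-0.026,"wx":0,"wy":0,"wz":0},{"gripper":0,"dx":0.018,"dy":-0.003,"dz":-0.035,"wx":0,"wy":0,"wz":0},{"gripper":0,"dx":0.018,"dy":-0.003,"dz":-0.042,"wx":0,"wy":0,"wz":0}]'
python3 -m inch '[{"gripper":0,"dx":0,"dy":0,"dz":-0.002,"wx":0,"wy":0,"wz":0},{"gripper":0,"dx":0,"dy":0,"dz":-0.004,"wx":0,"wy":0,"wz":0},{"gripper":0,"dx":0,"dy":0,"dz":-0.005,"wx":0,"wy":0,"wz":0},{"gripper":0,"dx":0,"dy":0,"dz":-0.006,"wx":0,"wy":0,"wz":0},{"gripper":0,"dx":0,"dy":0,"dz":-0.006,"wx":0,"wy":0,"wz":0}]'
```

```text
clock: 6.08
eef_pos: [641.0, -103.2, 87.7]
eef_rot: [3.142, -0.001, 2.985]
wrist_force: [1.8, -0.2, 0.4]
finger_gap: 0.2
finger_force: 0.4
clock: 6.5
eef_pos: [640.9, -103.1, 83.7]
eef_rot: [-3.142, 0.0, 2.985]
wrist_force: [0.6, -0.0, -0.5]
finger_gap: 0.7
finger_force: 0.0
```

Still no reaction force, so I press on in small steps.

```bash
python3 -m inch '[{"gripper":0,"dx":0,"dy":0,"dz":-0.0005,"wx":0,"wy":0,"wz":0},{"gripper":0,"dx":0,"dy":0,"dz":-0.001,"wx":0,"wy":0,"wz":0},{"gripper":0,"dx":0,"dy":0,"dz":-0.0015,"wx":0,"wy":0,"wz":0},{"gripper":0,"dx":0,"dy":0,"dz":-0.002,"wx":0,"wy":0,"wz":0},{"gripper":0,"dx":0,"dy":0,"dz":-0.002,"wx":0,"wy":0,"wz":0}]'
python3 - <<'E'
from cell import manip
import cv2
a=manip.camera("scene")[150:330,230:420]; b=manip.camera("side")[180:310,225:395]
cv2.imwrite("pics/s3.png",cv2.hconcat([cv2.resize(a,(400,379)),cv2.resize(b,(400,379))]))
E
```

```text
clock: 6.92
eef_pos: [641.2, -103.2, 82.5]
eef_rot: [-3.141, 0.001, 2.985]
wrist_force: [-2.7, 1.2, 7.6]
finger_gap: 0.1
finger_force: 4.1
```

View pics/s3.png

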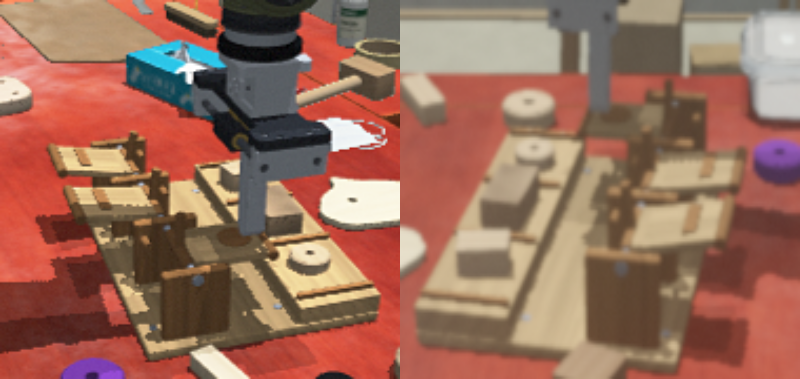

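The marker lies on the far side with its disc face up (scene half, about (235,240)), and the finger presses it with 8 N. I press a little harder to seat it.

```bash
python3 -m inch '[{"gripper":0,"dx":0,"dy":0,"dz":-0.0005,"wx":0,"wy":0,"wz":0},{"gripper":0,"dx":0,"dy":0,"dz":-0.001,"wx":0,"wy":0,"wz":0},{"gripper":0,"dx":0,"dy":0,"dz":-0.0015,"wx":0,"wy":0,"wz":0},{"gripper":0,"dx":0,"dy":0,"dz":-0.0015,"wx":0,"wy":0,"wz":0},{"gripper":0,"dx":0,"dy":0,"dz":-0.0015,"wx":0,"wy":0,"wz":0}]'
```

```text
clock: 7.43
eef_pos: [641.3, -103.2, 82.2]
eef_rot: [-3.141, 0.002, 2.985]
wrist_force: [-7.7, 1.0, 17.9]
finger_gap: 0.4
finger_force: 8.7
```

It is on its stops: the tip height of 82 mm equals the disc top when level. I retreat upward.

```bash
python3 -m inch '[{"gripper":0,"dx":0,"dy":0,"dz":0.02,"wx":0,"wy":0,"wz":0},{"gripper":0,"dx":0,"dy":0,"dz":0.05,"wx":0,"wy":0,"wz":0},{"gripper":0,"dx":0,"dy":0,"dz":0.08,"wx":0,"wy":0,"wz":0},{"gripper":0,"dx":0,"dy":0,"dz":0.11,"wx":0,"wy":0,"wz":0},{"gripper":0,"dx":0,"dy":0,"dz":0.13,"wx":0,"wy":0,"wz":0}]'
python3 -m inch '[{"gripper":0,"dx":-0.02,"dy":0.02,"dz":0,"wx":0,"wy":0,"wz":0},{"gripper":0,"dx":-0.05,"dy":0.05,"dz":0,"wx":0,"wy":0,"wz":0},{"gripper":0,"dx":-0.08,"dy":0.08,"dz":0,"wx":0,"wy":0,"wz":0},{"gripper":0,"dx":-0.1,"dy":0.1,"dz":0,"wx":0,"wy":0,"wz":0},{"gripper":0,"dx":-0.1,"dy":0.1,"dz":0,"wx":0,"wy":0,"wz":0}]'
python3 - <<'E'
from cell import manip
import cv2
a=manip.camera("scene")[180:330,230:420]; b=manip.camera("side")[180:310,225:395]
cv2.imwrite("pics/s4.png",cv2.hconcat([cv2.resize(a,(400,316)),cv2.resize(b,(400,316))]))
E
```

```text
clock: 7.85
eef_pos: [641.3, -103.2, 213.2]
eef_rot: [-3.141, 0.003, 2.985]
wrist_force: [-0.8, -0.1, -0.4]
finger_gap: 0.5
finger_force: 0.0
clock: 8.27
eef_pos: [538.3, -0.1, 210.6]
eef_rot: [3.141, 0.0, 2.988]
wrist_force: [0.4, -0.7, -0.4]
finger_gap: 0.5
finger_force: 0.0
```

View pics/s4.png

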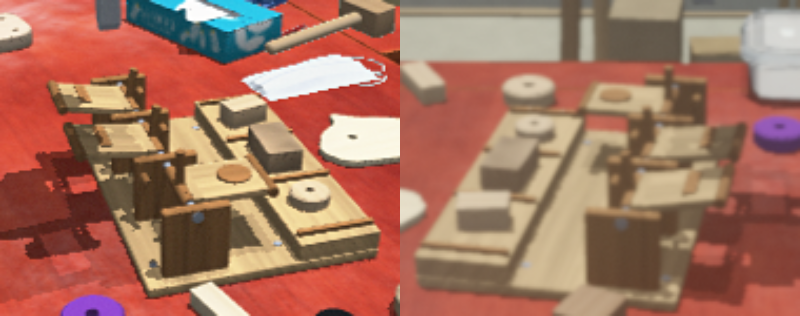

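The right marker lies level on the far side with its disc up (scene half, (235,173)). The wheel (308,193), the blocks and the other two markers are unmoved.

```bash
python3 -c "
from cell import manip
print(manip.sign_off())"
```

```text
the job is handed in; nothing more can be done
None
```

The right marker, in front of the toy wheel's bay, is turned over and pressed level on the far side with its disc face up; the last picture shows the other two markers and the loose pieces in view unmoved, and the job is handed in after about 8 s of robot time.

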